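# Close up the bench instrument

## Task

The grey bench instrument has been left open after repair. With fingertips only, push both plug-in modules at its front fully home, then push the sliding cover on its top fully shut by its upright lip - in that order, so that the boards can be seen through the opening while they go in. Only push: do not pull a module or the cover further open, and leave the mug, the solder spool, the tin and the screwdriver where they are.

Things in the scene. Friction and masses are not known exactly. Their poses are not given: they have to be found in the camera images.
- chassis: Grey steel case, 220 deep (x) x 280 wide (y) x 100 high, fixed to the bench. Origin: centre of its underside, on the bench. Its -x side is the front with two module bays, facing roughly the robot; +y is left as seen from the robot. Flat top at 100 mm with an opening over the boards (x -90 to -5, y -125 to -10 mm); guide rails 5 mm high run along y on the top at x = -98 and 3 mm.
- wide (a joint): How far the wide (left) module is out, m: 0 = fully home (front plate against the case), growing as it slides out along the case's -x; starts 0.03 to 0.07, can slide to 0.11. Slides stiffly (about 2.5 N, plus drag 15 N per m/s), does not coast, hard stop at 0.
- wide_face (a point): Point on the front of the wide module's aluminium front plate (150 wide x 76 high, 4 thick, spanning 16 to 92 mm above the bench): mid-width, 72 mm above the bench. Moves with the module; at case x -114, y 51 mm when home. Axes as the case's: push along +x. Smooth above 40 mm height; lower down, round connectors (14 across, centred 32 mm up) stand 10 mm out.
- narrow (a joint): How far the narrow module is out, in m: 0 = fully home, same behaviour and range as the wide one.
- narrow_face (a point): The same point on the narrow module's front plate, 100 wide (y), otherwise like the wide one, with connectors low down; 72 mm above the bench, at case x = -114 mm, y = -81 mm when home. Push along +x of the case.
- cover (a joint): How far the sliding cover on the top is open, in m: 0 = shut (opening covered), growing as it slides along the case's +y; it starts 0.045 to 0.09 open, and can slide to 0.12. About 1.8 N of friction, plus drag 10 N per m/s; it does not coast, and meets a hard stop at 0.
- cover_lip (a point): Centre of the outer (+y) face of the cover's upright steel lip, 112 mm above the bench; at case x -47.5, y -2 mm when shut. The cover is a steel plate 95 (x) x 130 (y) x 3 on the case top; the lip stands on its +y edge, 60 long (x), 6 thick (y), top 121 mm above the bench. Axes as the case's: push this face along -y to shut the cover.
- mug: White mug, 76 across, 90 high, handle on its own +y side, on the bench left of the case. Leave alone. Origin: centre of underside.
- spool: Solder spool, 60 across, 40 high, upright on the bench right of the case. Leave alone. Origin: centre of underside.
- tin: Small steel tin, 48 across, 30 high, on the rear part of the case top. Leave alone. Origin: centre of underside.
- driver: Screwdriver, 170 long, lying on the bench right of the case, beyond the spool, handle roughly towards the robot. Leave alone. Origin: underside, about the middle of its length.

How it is judged:
By the outcome, as a careful person would: the job done as asked, in the order asked, and still so for the second after the job is handed in, with the robot touching nothing.
It also fails if it takes over 56 s, if anything falls off the work surface, if the arm or the gripper's body presses on something with over 40 N, if the wrist force passes 120 N, or if a joint passes its speed limit or range.

## Robot

A 6-joint arm with a two-finger parallel gripper is mounted at the origin on the work surface. World frame = base frame: x ahead of the robot, y to its left, z up, the work surface at z = 0. Lengths are in mm, angles in rad, forces in N, time in s.
With the tool pointing down it reaches from about 350 to 925 mm from the base axis. Payload 6.4 kg.
Tool frame: the origin (TCP) lies between the finger pads; the fingertips stand 8 mm ahead of it and the grasp point (between the pads) lies 11 mm behind it; z points along the fingers, x is the direction in which the jaws open and shut, and the axes are right-handed (so a half turn about z gives the same grasp; the last joint's range is limited). The gripper opens to 85 mm and grips with 20 to 120 N. Pads are 22 mm wide; open, the fingers measure 114 mm over their backs; the gripper's body (76 mm by 85 mm) begins 54 mm behind the grasp point. The pads swing forward as they close: fully open they stand 13 mm farther back than shut.
Start: joints at [-1.41, 0.245, 1.558, -0, 1.339, -0.174], TCP at [213.582, -613.919, 239.29] pointing down, gripper open.
Joint ranges: [-3.13, 3.13], [-1.02, 2.26], [0.13, 2.54], [-0.95, 4.09], [0.21, 2.88], [-2.74, 2.74]. Speed limits (rad/s): [2.57, 2.57, 3.14, 3.14, 3.14, 3.14].

## Interface

Orientations are given as a unit quaternion [x, y, z, w].
In Python, from rig import r gives the robot as it stands.
- The arm moves only by the tool apply_moves, never from a script. Its arguments are lists of equal length, an entry for each row: "travel": the shift along the tool's x, y, z scaled (see below), a list of three; "delta_rot": the turn, a rotation vector about the tool's x, y, z scaled (see below), a list of three; "hand": the opening, from 0 (shut) to 1 (fully open). A call has 1 to 20 rows; each row is the pose to reach, as a shift and turn from the pose commanded when the call began, along the tool's axes at that moment, turning the shorter way round; what a row does not reach only later rows make up. The controller multiplies each number of a shift by 0.2 m and each number of a turn by pi rad. A row lasts 1/10 s, in which the tool goes at most 50 mm and 8.59 degrees, less where a joint would pass 70% of its speed; a pose out of reach is approached as far as the arm can. A call with a number of a shift or a turn outside -1 to 1 is refused whole. A call with a gripper value outside its range is refused whole. The fingers move at their own pace and stop on an object; "squeeze" is the grip in N (left out, the last holds). Time passes only in rows, so rows that repeat a pose let the fingers close. It gives the time, the measured TCP pose, the force and the opening at its end, in the units of the state.
- r.get_state(): the state, without advancing time (a new reading comes with each control period).
- r.read_camera(name): name is "side" or "top"; returns the picture (400x640x3 uint8, blue, green, red); there is no depth.
- r.camera_params(name): a dict with "fx", "fy", "cx", "cy" (pixels), "world_from_camera" (4x4, takes a point from camera to world coordinates). Camera axes: x right, y down, z forward; pixel columns grow to the right and rows downward; lengths in mm; the calibration is good to about 2 mm. A picture is of the moment at which its call begins. camera_params takes no time and is no camera call.
- r.finish_job(): hands the job in, once; it reports no verdict.
Trained networks look in the newest picture that a camera, given by its name, has taken for a name from the list of things; names that differ only in an ending like _2 or _b are one class to them, and where a whole thing is asked for, a point or a joint stands for the part that bears it (a point fixed in the world has none). Each returns a list of dicts, best first, with "confidence" (0 to 1); they miss things now and then, are a little off and sometimes report something else, mostly with a low value. They report only what shows in the picture. A call takes as long as a camera call.
- r.trace(camera, thing): "mask" (400x640 bool, what is visible of it) and "location" ([column, row] in pixels, amid what is visible of it).
The state is a dict: "time_s": time; "qpos": joint angles; "qd": joint speeds; "joint_efforts": joint torques, N m; "tcp_pos": TCP position; "tcp_rot": TCP orientation; "ft_force": force on the tool from outside, world axes, zero at the start; "wrist_torque": the same for the moment, N m; "width": finger opening in mm.
Only numpy, scipy, OpenCV 4.12 (cv2) and the standard library are available. Lean on these libraries where they do the work, as an engineer would, in place of code of your own. Each camera call takes 0.05 s, during which the arm holds its last target. There are 200 camera calls.

## Working session

There is one attempt and no reset: what is moved stays moved. The work goes in short steps, Python scripts to look and compute and a tool call to move; the robot and the scene stay as the last step left them, time stands still between calls to the robot, and variables do not carry over. Pictures are saved under pics/ and viewed, about 8 in all and at most 12, crops included, and the job is handed in when it is done.

Besides the shell and the picture viewer there is one more tool, called after "Request:" as a command line: name --argument value ..., lists and objects as JSON in quotes. apply_moves: Moves the arm, as the interface text tells. Shifts and turns lie within -1 to 1; 1 stands for 0.2 m of shift or pi rad of turn. Its arguments: {"type":"object","properties":{"travel":{"type":"array","items":{"type":"array","items":{"type":"number","minimum":-1,"maximum":1}}},"delta_rot":{"type":"array","items":{"type":"array","items":{"type":"number","minimum":-1,"maximum":1}}},"hand":{"type":"array","items":{"type":"number"}},"squeeze":{"type":"number"}},"required":["travel","delta_rot","hand"]}

```bash
mkdir -p pics
cat > h.py <<'E'
import numpy as np, cv2
from rig import r
def px2w(cam,u,v,z):
    p=r.camera_params(cam);T=np.array(p["world_from_camera"])
    d=T[:3,:3]@np.array([(u-p["cx"])/p["fx"],(v-p["cy"])/p["fy"],1]);o=T[:3,3]
    return o+d*(z-o[2])/d[2]
def w2px(cam,P):
    p=r.camera_params(cam);T=np.linalg.inv(np.array(p["world_from_camera"]))
    c=T[:3,:3]@np.array(P,float)+T[:3,3];return np.array([p["fx"]*c[0]/c[2]+p["cx"],p["fy"]*c[1]/c[2]+p["cy"]])
E
python3 - <<'E'
from h import *
for c in("top","side"):
    im=r.read_camera(c);cv2.imwrite(f"pics/{c}0.png",im)
    p=r.camera_params(c);print(c,p["fx"],np.round(p["world_from_camera"],3).tolist())
    for t in("chassis","wide","narrow","cover","mug","spool","tin","driver"):
        for d in r.trace(c,t)[:1]:
            m=d["mask"].astype(np.uint8);b=cv2.minAreaRect(cv2.findNonZero(m))
            print(t,round(d["confidence"],2),np.round(d["location"]),m.sum(),np.round(cv2.boxPoints(b)).tolist())
print(r.get_state())
E
```

```text
top 488.0981458450655 [[0.006, -0.997, 0.078, 543.81], [-1.0, -0.008, -0.026, 15.292], [0.026, -0.077, -0.997, 1215.429], [0.0, 0.0, 0.0, 1.0]]
chassis 0.67 [321. 199.] 14020 [[246.0, 155.0], [367.0, 127.0], [396.0, 254.0], [276.0, 282.0]]
wide 0.66 [312. 253.] 1841 [[276.0, 247.0], [337.0, 233.0], [345.0, 266.0], [284.0, 280.0]]
narrow 0.62 [356. 212.] 1539 [[329.0, 188.0], [369.0, 178.0], [385.0, 242.0], [345.0, 251.0]]
cover 0.84 [318. 212.] 2328 [[286.0, 195.0], [342.0, 182.0], [351.0, 223.0], [295.0, 236.0]]
mug 0.59 [211. 210.] 1130 [[183.0, 210.0], [216.0, 184.0], [238.0, 213.0], [205.0, 239.0]]
spool 0.74 [395. 186.] 538 [[382.0, 174.0], [408.0, 174.0], [408.0, 198.0], [382.0, 198.0]]
tin 0.76 [312. 158.] 368 [[301.0, 145.0], [321.0, 145.0], [321.0, 166.0], [301.0, 166.0]]
driver 0.73 [434. 186.] 419 [[414.0, 147.0], [424.0, 143.0], [445.0, 205.0], [436.0, 209.0]]
side 408.358405128086 [[-0.909, -0.214, 0.358, 311.071], [-0.417, 0.416, -0.808, 768.245], [0.024, -0.884, -0.467, 555.558], [0.0, 0.0, 0.0, 1.0]]
chassis 0.66 [322. 227.] 10698 [[240.0, 265.0], [250.0, 170.0], [395
[... 582 characters left out ...]
time_s': 0.9, 'qpos': array([-1.41008719e+00,  2.45116646e-01,  1.55780114e+00,  1.78549422e-05,
        1.33874618e+00, -1.74100795e-01]), 'qd': array([ 1.08725674e-03, -5.76625116e-04, -6.92923025e-04,  5.56168070e-06,
       -1.58301425e-03,  1.05520032e-03]), 'joint_efforts': array([-1.26721781e-03, -4.29515433e+01, -3.26427090e+01, -2.70723685e-04,
        4.23725096e-04, -2.77759661e-06]), 'tcp_pos': array([ 213.5923678 , -613.90342283,  239.27898418]), 'tcp_rot': array([ 8.15041650e-01, -5.79402371e-01, -1.88594634e-05, -3.14836823e-05]), 'ft_force': array([ 0.23935972, -0.06756874, -0.46362088]), 'wrist_torque': array([0.00652598, 0.01151154, 0.00698206]), 'width': 85.32313658718334}
```

View pics/top0.png

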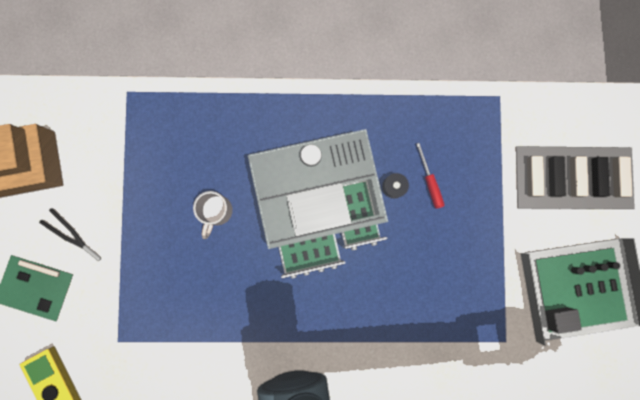

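View pics/side0.png

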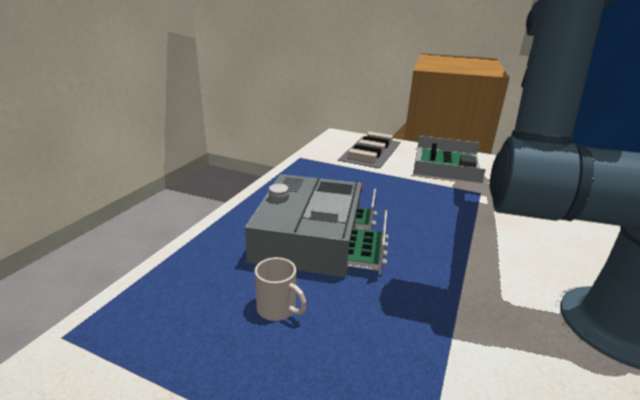

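The top view shows the case around (318,190), rotated slightly, with the wide module out at (312,270), the narrow at (362,243), and the lip at about (291,213). The mug is at (211,210) and the spool at (395,186). In the side view the lip is at (325,215). Next I fit the case pose.

Run:
```python
from h import *
im=cv2.imread("pics/top0.png")
# chassis mask union, fitted corners
c=[(249,155),(367,130),(385,219),(268,247)]
W=np.array([px2w("top",u,v,100) for u,v in c]);print(np.round(W))
L=np.array([[110,140],[110,-140],[-110,-140],[-110,140]],float)
def fit(L,W):
    a,b=L.mean(0),W.mean(0);H=(L-a).T@(W-b);U,S,V=np.linalg.svd(H);R=V.T@U.T;return R,b-R@a
R,t=fit(L,W[:,:2]);print("t",t,"yaw",np.degrees(np.arctan2(R[1,0],R[0,0])),"res",np.round((L@R.T+t)-W[:,:2],1).tolist())
np.savez("pose.npz",R=R,t=t)
inv=lambda p:np.round((np.array(p[:2])-t)@R,1)
for n,u,v,z in[("mug",211,210,90),("spool",395,186,40),("tin",312,156,130)]:print(n,np.round(px2w("top",u,v,z)),inv(px2w("top",u,v,z)))
big=cv2.resize(im[120:290,175:415],None,fx=3.3,fy=3.3,interpolation=cv2.INTER_CUBIC)
def pt(x,y,z):
    w=R@np.array([x,y])+t;q=w2px("top",[w[0],w[1],z]);return tuple(int(k) for k in ((q-[175,120]+.5)*3.3))
for P in[[(110,140,100),(110,-140,100),(-110,-140,100),(-110,140,100)],[(-90,-125,100),(-90,-10,100),(-5,-10,100),(-5,-125,100)]]:
    cv2.polylines(big,[np.array([pt(*p) for p in P])],True,(0,0,255),1)
for o in range(0,100,10):
    for y0,h in((51,75),(-81,50)):cv2.line(big,pt(-114-o,y0-h,92),pt(-114-o,y0+h,92),(0,255,255) if o%50 else (255,0,255),1)
    if o>=40: cv2.line(big,pt(-77.5,-2+o,121),pt(-17.5,-2+o,121),(0,255,0) if o%50 else (255,0,255),1)
cv2.imwrite("pics/c1.png",big)
```

```text
[[ 733.  150.  100.]
 [ 795. -122.  100.]
 [ 588. -163.  100.]
 [ 523.  104.  100.]]
t [659.96500795  -7.62558415] yaw 12.744593484838981 res [[3.0, 2.7], [3.1, 1.9], [-4.9, -5.5], [-1.2, 0.8]]
mug [607. 236.  90.] [  1.8 249.8]
spool [ 671. -197.   40.] [ -30.8 -187.5]
tin [728.   6. 130.] [68.9 -1.8]
```

View pics/c1.png

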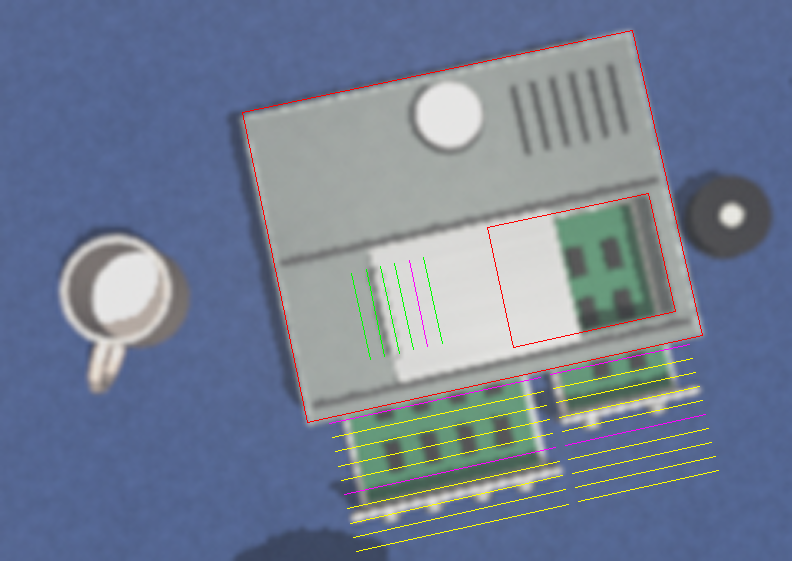

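The overlay puts the wide module about 67 mm out, the narrow about 35 mm out, and the cover about 75–80 mm open. The case pose fits to within 5 mm or so, which is enough to start.

```bash
cat >> h.py <<'E'
from scipy.spatial.transform import Rotation as Ro
import os
if os.path.exists("pose.npz"):
    _p=np.load("pose.npz");R,t=_p["R"],_p["t"];YAW=np.arctan2(R[1,0],R[0,0])
def case(p): return (np.array(p[:2])-t)@R
def plan(x,y,z):
    s=r.get_state();T=Ro.from_quat(s["tcp_rot"]);w=np.r_[R@[x,y]+t,z]
    a=YAW-np.pi/2;goal=Ro.from_matrix(np.c_[[np.cos(a),np.sin(a),0],[np.sin(a),-np.cos(a),0],[0,0,-1]])
    print("t",round(s["time_s"],2),"case",np.round(case(s["tcp_pos"]),1),"z",round(s["tcp_pos"][2],1),"F",np.round(s["ft_force"],1),"w",round(s["width"],1),"q",np.round(s["qpos"],2))
    print("target w",np.round(w),"travel",np.round(T.inv().apply(w-s["tcp_pos"])/200,4),"rot",np.round((T.inv()*goal).as_rotvec()/np.pi,4))
E
python3 -c "
from h import *
plan(-222,51,239);plan(-222,51,68)"
```

```text
t 0.9 case [-569.1 -492.9] z 239.3 F [ 0.2 -0.1 -0.5] w 85.3 q [-1.41  0.25  1.56  0.    1.34 -0.17]
target w [432.  -7. 239.] travel [-2.5076e+00 -2.0296e+00  1.6000e-03] rot [-0.      0.      0.0358]
t 0.9 case [-569.1 -492.9] z 239.3 F [ 0.2 -0.1 -0.5] w 85.3 q [-1.41  0.25  1.56  0.    1.34 -0.17]
target w [432.  -7.  68.] travel [-2.5075 -2.0296  0.8566] rot [-0.      0.      0.0358]
```

Request:
apply_moves --travel '[[-1, -0.81, 0], [-1, -0.81, 0], [-1, -0.81, 0], [-1, -0.81, 0], [-1, -0.81, 0], [-1, -0.81, 0]]' --delta_rot '[[0, 0, 0.0358], [0, 0, 0.0358], [0, 0, 0.0358], [0, 0, 0.0358], [0, 0, 0.0358], [0, 0, 0.0358]]' --hand '[0, 0, 0, 0, 0, 0]' --squeeze 60

```text
time_s: 1.5
tcp_pos: [302.0, -367.8, 239.0]
tcp_rot: [0.782, -0.623, -0.0, -0.001]
ft_force: [-0.7, -1.5, -0.0]
width: 0.2
```

```bash
python3 -c "
from h import *
plan(-222,51,239)"
```

```text
t 1.5 case [-428.6 -272.3] z 239.0 F [-0.7 -1.5 -0. ] w 0.2 q [-1.12 -0.18  1.99  0.    1.33  0.22]
target w [432.  -7. 239.] travel [-1.6126 -1.0393  0.0021] rot [-0.0002  0.0003  0.0012]
```

Request:
apply_moves --travel '[[-1, -0.65, 0], [-1, -0.65, 0], [-1, -0.65, 0], [-1, -0.65, 0], [-1, -0.65, 0], [-1, -0.65, 0]]' --delta_rot '[[0, 0, 0], [0, 0, 0], [0, 0, 0], [0, 0, 0], [0, 0, 0], [0, 0, 0]]' --hand '[0, 0, 0, 0, 0, 0]'

```text
time_s: 2.1
tcp_pos: [384.6, -145.1, 239.6]
tcp_rot: [0.783, -0.622, 0.0, -0.0]
ft_force: [-1.4, 0.1, -0.6]
width: 0.1
```

```bash
python3 -c "
from h import *
plan(-222,51,68)"
```

```text
t 2.1 case [-298.9  -73.3] z 239.6 F [-1.4  0.1 -0.6] w 0.1 q [-0.64 -0.36  2.14  0.    1.37  0.7 ]
target w [432.  -7.  68.] travel [-0.6192 -0.3874  0.8581] rot [-0.0003 -0.      0.0019]
```

Request:
apply_moves --travel '[[-0.62, -0.38, 0.1], [-0.62, -0.38, 0.1], [-0.62, -0.38, 0.1], [-0.62, -0.38, 0.1], [-0.62, -0.38, 0.6], [-0.62, -0.38, 0.6], [-0.62, -0.38, 0.86], [-0.62, -0.38, 0.86], [-0.62, -0.38, 0.86], [-0.62, -0.38, 0.86]]' --delta_rot '[[0, 0, 0], [0, 0, 0], [0, 0, 0], [0, 0, 0], [0, 0, 0], [0, 0, 0], [0, 0, 0], [0, 0, 0], [0, 0, 0], [0, 0, 0]]' --hand '[0, 0, 0, 0, 0, 0, 0, 0, 0, 0]'

```text
time_s: 3.1
tcp_pos: [432.9, -11.6, 70.3]
tcp_rot: [0.781, -0.625, 0.003, -0.001]
ft_force: [1.0, 0.0, 1.3]
width: 0.0
```

Run:
```python
from h import *
plan(-192,51,68);plan(-125,51,68)
a=r.read_camera("side");b=r.read_camera("top")
f=lambda i,y,x,h,w:cv2.resize(i[y:y+h,x:x+w],(560,400),interpolation=cv2.INTER_CUBIC)
cv2.imwrite("pics/c2.png",cv2.resize(np.hstack([f(a,130,230,150,210),f(b,140,230,150,210)]),(800,286)))
```

```text
t 3.1 case [-222.4   46.2] z 70.3 F [1.  0.  1.3] w 0.0 q [-0.29 -0.03  2.21 -0.    0.96  1.06]
target w [461.  -0.  68.] travel [-0.0242 -0.1518  0.0122] rot [-0.0016 -0.0009 -0.0003]
t 3.1 case [-222.4   46.2] z 70.3 F [1.  0.  1.3] w 0.0 q [-0.29 -0.03  2.21 -0.    0.96  1.06]
target w [527.  15.  68.] travel [-0.0245 -0.4868  0.0139] rot [-0.0016 -0.0009 -0.0003]
```

View pics/c2.png

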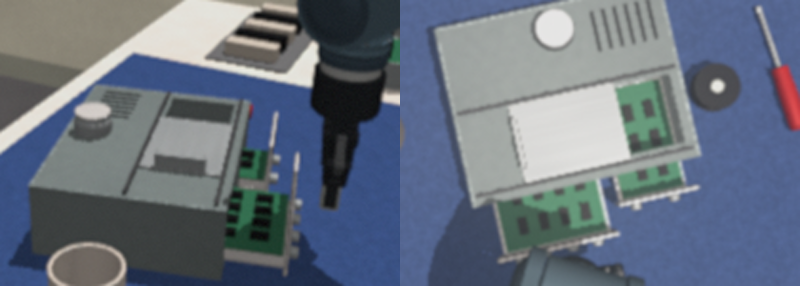

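The crop shows the fingertips in front of the wide plate with a gap, above the connectors, and the modules as before. Now I push it slowly.

Request:
apply_moves --travel '[[-0.024, -0.05, 0.012], [-0.024, -0.1, 0.012], [-0.024, -0.13, 0.012], [-0.024, -0.155, 0.012], [-0.024, -0.18, 0.012], [-0.024, -0.205, 0.012], [-0.024, -0.23, 0.012], [-0.024, -0.255, 0.012], [-0.024, -0.28, 0.012], [-0.024, -0.305, 0.012], [-0.024, -0.33, 0.012], [-0.024, -0.355, 0.012], [-0.024, -0.38, 0.012], [-0.024, -0.4, 0.012], [-0.024, -0.42, 0.012], [-0.024, -0.43, 0.012], [-0.024, -0.44, 0.012]]' --delta_rot '[[0, 0, 0], [0, 0, 0], [0, 0, 0], [0, 0, 0], [0, 0, 0], [0, 0, 0], [0, 0, 0], [0, 0, 0], [0, 0, 0], [0, 0, 0], [0, 0, 0], [0, 0, 0], [0, 0, 0], [0, 0, 0], [0, 0, 0], [0, 0, 0], [0, 0, 0]]' --hand '[0, 0, 0, 0, 0, 0, 0, 0, 0, 0, 0, 0, 0, 0, 0, 0, 0]'

```text
time_s: 4.9
tcp_pos: [515.3, 13.7, 64.8]
tcp_rot: [0.781, -0.624, 0.0, 0.0]
ft_force: [-3.8, 0.9, -0.7]
width: 0.3
```

```bash
python3 -c "
from h import *
plan(-125,51,68)"
```

```text
t 4.9 case [-136.4   52.7] z 64.8 F [-3.8  0.9 -0.7] w 0.3 q [-0.19  0.17  2.   -0.    0.97  1.15]
target w [527.  15.  68.] travel [ 0.0087 -0.057  -0.0159] rot [ 0. -0. -0.]
```

Request:
apply_moves --travel '[[0, -0.01, 0], [0, -0.018, 0], [0, -0.026, 0], [0, -0.034, 0], [0, -0.04, 0], [0, -0.046, 0]]' --delta_rot '[[0, 0, 0], [0, 0, 0], [0, 0, 0], [0, 0, 0], [0, 0, 0], [0, 0, 0]]' --hand '[0, 0, 0, 0, 0, 0]'

```text
time_s: 5.5
tcp_pos: [524.2, 15.8, 64.9]
tcp_rot: [0.781, -0.624, -0.0, 0.0]
ft_force: [-2.4, 0.5, -1.4]
width: -0.1
```

Request:
apply_moves --travel '[[0, -0.006, 0], [0, -0.012, 0], [0, -0.012, 0]]' --delta_rot '[[0, 0, 0], [0, 0, 0], [0, 0, 0]]' --hand '[0, 0, 0]'

```text
time_s: 5.8
tcp_pos: [524.6, 15.9, 64.9]
tcp_rot: [0.781, -0.624, -0.002, 0.002]
ft_force: [-12.5, -2.3, 7.7]
width: 0.1
```

Request:
apply_moves --travel '[[0, -0.006, 0], [0, -0.01, 0], [0, -0.01, 0]]' --delta_rot '[[0, 0, 0], [0, 0, 0], [0, 0, 0]]' --hand '[0, 0, 0]'

```text
time_s: 6.1
tcp_pos: [524.5, 15.9, 64.8]
tcp_rot: [0.782, -0.624, -0.004, 0.004]
ft_force: [-23.2, -5.5, 16.3]
width: -0.4
```

Run:
```python
from h import *
plan(-200,51,68);plan(-200,-81,68)
```

```text
t 6.1 case [-127.    52.8] z 64.8 F [-23.2  -5.5  16.3] w -0.4 q [-0.18  0.2   1.97 -0.    0.99  1.17]
target w [454.  -2.  68.] travel [ 0.0086  0.3654 -0.0114] rot [0.0038 0.0003 0.0004]
t 6.1 case [-127.    52.8] z 64.8 F [-23.2  -5.5  16.3] w -0.4 q [-0.18  0.2   1.97 -0.    0.99  1.17]
target w [ 483. -131.   68.] travel [ 0.6686  0.3662 -0.012 ] rot [0.0038 0.0003 0.0004]
```

The wide module is against its stop: the force rose with no movement. I back off and move across to the narrow one.

Request:
apply_moves --travel '[[0, 0.1, 0], [0, 0.3, 0], [0, 0.36, 0], [0.25, 0.36, 0], [0.5, 0.36, 0], [0.67, 0.36, 0], [0.67, 0.36, 0], [0.67, 0.36, 0], [0.67, 0.36, 0]]' --delta_rot '[[0, 0, 0], [0, 0, 0], [0, 0, 0], [0, 0, 0], [0, 0, 0], [0, 0, 0], [0, 0, 0], [0, 0, 0], [0, 0, 0]]' --hand '[0, 0, 0, 0, 0, 0, 0, 0, 0]'

```text
time_s: 7.0
tcp_pos: [487.9, -129.2, 65.0]
tcp_rot: [0.781, -0.624, 0.0, -0.0]
ft_force: [-0.8, 0.2, -0.8]
width: -0.2
```

Run:
```python
from h import *
plan(-165,-81,67);plan(-127,-81,67)
r.read_camera("top")
for n in("wide","narrow","cover"):print(n,[(round(d["confidence"],2),np.round(d["location"])) for d in r.trace("top",n)[:1]])
```

```text
t 7.0 case [-194.6  -80.6] z 65.0 F [-0.8  0.2 -0.8] w -0.2 q [-0.48  0.15  2.03  0.    0.97  0.86]
target w [ 517. -123.   67.] travel [ 0.0019 -0.1481 -0.0101] rot [-0.0002 -0.0001  0.0002]
t 7.0 case [-194.6  -80.6] z 65.0 F [-0.8  0.2 -0.8] w -0.2 q [-0.48  0.15  2.03  0.    0.97  0.86]
target w [ 554. -115.   67.] travel [ 0.002  -0.3381 -0.01  ] rot [-0.0002 -0.0001  0.0002]
wide [(0.47, array([314., 238.]))]
narrow [(0.69, array([355., 207.]))]
cover [(0.85, array([319., 211.]))]
```

Request:
apply_moves --travel '[[0, -0.04, 0], [0, -0.08, 0], [0, -0.11, 0], [0, -0.135, 0], [0, -0.16, 0], [0, -0.185, 0], [0, -0.21, 0], [0, -0.235, 0], [0, -0.26, 0], [0, -0.28, 0], [0, -0.295, 0], [0, -0.305, 0], [0, -0.315, 0], [0, -0.323, 0], [0, -0.33, 0], [0, -0.336, 0]]' --delta_rot '[[0, 0, 0], [0, 0, 0], [0, 0, 0], [0, 0, 0], [0, 0, 0], [0, 0, 0], [0, 0, 0], [0, 0, 0], [0, 0, 0], [0, 0, 0], [0, 0, 0], [0, 0, 0], [0, 0, 0], [0, 0, 0], [0, 0, 0], [0, 0, 0]]' --hand '[0, 0, 0, 0, 0, 0, 0, 0, 0, 0, 0, 0, 0, 0, 0, 0]'

```text
time_s: 8.8
tcp_pos: [553.2, -114.9, 64.8]
tcp_rot: [0.781, -0.624, -0.0, -0.0]
ft_force: [-3.5, 1.5, 0.6]
width: -0.2
```

Request:
apply_moves --travel '[[0, -0.006, 0], [0, -0.012, 0], [0, -0.012, 0]]' --delta_rot '[[0, 0, 0], [0, 0, 0], [0, 0, 0]]' --hand '[0, 0, 0]'

```text
time_s: 9.1
tcp_pos: [554.9, -114.5, 64.7]
tcp_rot: [0.781, -0.624, -0.001, 0.001]
ft_force: [-6.4, 0.3, 3.1]
width: 0.0
```

Run:
```python
from h import *
plan(-127,-81,67)
```

```text
t 9.1 case [-126.1  -81.1] z 64.7 F [-6.4  0.3  3.1] w 0.0 q [-0.4   0.28  1.87 -0.    1.    0.95]
target w [ 554. -115.   67.] travel [-0.0003  0.0047 -0.0113] rot [0.0007 0.0002 0.0001]
```

Request:
apply_moves --travel '[[0, -0.006, 0], [0, -0.012, 0], [0, -0.018, 0], [0, -0.018, 0]]' --delta_rot '[[0, 0, 0], [0, 0, 0], [0, 0, 0], [0, 0, 0]]' --hand '[0, 0, 0, 0]'

```text
time_s: 9.5
tcp_pos: [554.8, -114.5, 64.8]
tcp_rot: [0.782, -0.624, -0.005, 0.004]
ft_force: [-25.0, -3.1, 16.2]
width: -0.3
```

Run:
```python
from h import *
plan(-190,-81,67)
```

```text
t 9.5 case [-126.1  -81. ] z 64.8 F [-25.   -3.1  16.2] w -0.3 q [-0.4   0.28  1.86 -0.01  1.01  0.95]
target w [ 493. -129.   67.] travel [-0.0005  0.3196 -0.0073] rot [0.0039 0.0007 0.0004]
```

The narrow module is home too. I back off, rise, and take a look.

Request:
apply_moves --travel '[[0, 0.1, 0], [0, 0.25, 0], [0, 0.25, -0.25], [0, 0.25, -0.5], [0, 0.25, -0.65], [0, 0.25, -0.65], [0, 0.25, -0.65]]' --delta_rot '[[0, 0, 0], [0, 0, 0], [0, 0, 0], [0, 0, 0], [0, 0, 0], [0, 0, 0], [0, 0, 0]]' --hand '[0, 0, 0, 0, 0, 0, 0]'

```text
time_s: 10.2
tcp_pos: [511.2, -125.2, 195.9]
tcp_rot: [0.781, -0.624, 0.002, -0.0]
ft_force: [-0.1, -0.2, -0.6]
width: -0.0
```

Run:
```python
from h import *
plan(-175,118,195)
im=r.read_camera("top");side=r.read_camera("side")
big=cv2.resize(im[120:270,235:400],None,fx=3.3,fy=3.3,interpolation=cv2.INTER_CUBIC)
def pt(x,y,z):
    w=R@np.array([x,y])+t;q=w2px("top",[w[0],w[1],z]);return tuple(int(k) for k in ((q-[235,120]+.5)*3.3))
for o in(60,70,80,90):cv2.line(big,pt(-77.5,-2+o,121),pt(-17.5,-2+o,121),(0,255,0),1)
s=cv2.resize(side[160:290,235:405],None,fx=1.5,fy=1.5,interpolation=cv2.INTER_CUBIC)
s=cv2.copyMakeBorder(s,0,big.shape[0]-s.shape[0],0,0,cv2.BORDER_CONSTANT)
cv2.imwrite("pics/c3.png",np.hstack([big,s])[:, :800])
```

```text
t 10.2 case [-171.   -81.8] z 195.9 F [-0.1 -0.2 -0.6] w -0.0 q [-0.46 -0.    1.91  0.    1.23  0.89]
target w [463.  69. 195.] travel [-0.9992  0.0203  0.0022] rot [-0.0009 -0.0007 -0.0001]
```

View pics/c3.png

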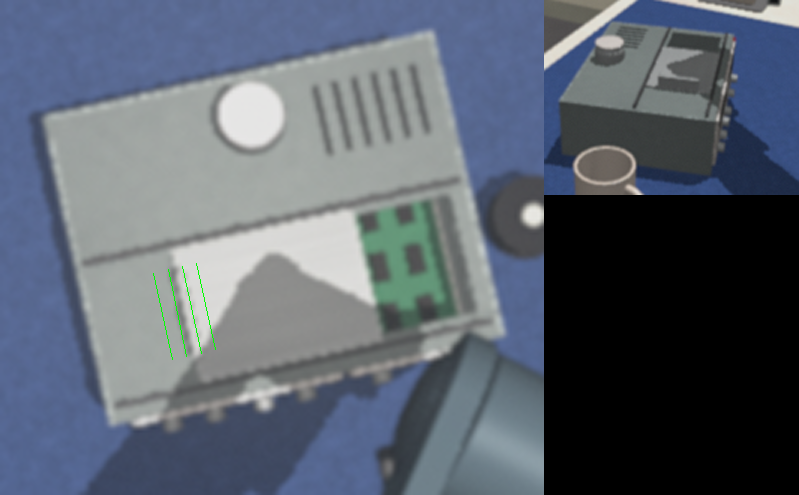

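Both front plates now sit flush against the case, and the boards show through the opening. The lip's outer face is at about 80 mm open (175,310 in the crop). I go above the spot beyond it, then down.

Request:
apply_moves --travel '[[-0.25, 0, 0], [-0.5, 0, 0], [-0.75, 0, 0], [-1, 0, 0], [-1, -0.25, 0], [-1, -0.5, 0], [-1, -0.61, 0], [-1, -0.61, 0], [-1, -0.61, 0]]' --delta_rot '[[0, 0, 0], [0, 0, 0], [0, 0, 0], [0, 0, 0], [0, 0, 0], [0, 0, 0], [0, 0, 0], [0, 0, 0], [0, 0, 0]]' --hand '[0, 0, 0, 0, 0, 0, 0, 0, 0]'

```text
time_s: 11.2
tcp_pos: [584.3, 97.4, 192.7]
tcp_rot: [0.781, -0.624, -0.002, 0.001]
ft_force: [-0.7, 0.4, 0.1]
width: 0.2
```

Run:
```python
from h import *
plan(-47.5,119,117)
```

```text
t 11.2 case [-50.6 119.1] z 192.7 F [-0.7  0.4  0.1] w 0.2 q [-0.03  0.16  1.74 -0.    1.24  1.32]
target w [587.  98. 117.] travel [ 0.0007 -0.0169  0.3782] rot [0.0012 0.0003 0.    ]
```

Request:
apply_moves --travel '[[0, -0.015, 0.2], [0, -0.015, 0.32], [0, -0.015, 0.36], [0, -0.015, 0.38], [0, -0.015, 0.38], [0, -0.015, 0.38]]' --delta_rot '[[0, 0, 0], [0, 0, 0], [0, 0, 0], [0, 0, 0], [0, 0, 0], [0, 0, 0]]' --hand '[0, 0, 0, 0, 0, 0]'

```text
time_s: 11.8
tcp_pos: [589.0, 97.8, 120.5]
tcp_rot: [0.781, -0.624, 0.001, -0.001]
ft_force: [0.7, -0.4, -0.5]
width: -0.1
```

Run:
```python
from h import *
plan(-47.5,92.5,117);plan(-47.5,12.5,117)
s=r.read_camera("side")
cv2.imwrite("pics/c4.png",cv2.resize(s[150:300,235:405],None,fx=4,fy=4,interpolation=cv2.INTER_CUBIC))
```

```text
t 11.8 case [-46.  118.5] z 120.5 F [ 0.7 -0.4 -0.5] w -0.1 q [-0.03  0.26  1.78  0.    1.11  1.32]
target w [593.  72. 117.] travel [0.13   0.0077 0.0174] rot [-0.0008 -0.0002 -0.0001]
t 11.8 case [-46.  118.5] z 120.5 F [ 0.7 -0.4 -0.5] w -0.1 q [-0.03  0.26  1.78  0.    1.11  1.32]
target w [611.  -6. 117.] travel [0.53   0.0076 0.0176] rot [-0.0008 -0.0002 -0.0001]
```

View pics/c4.png

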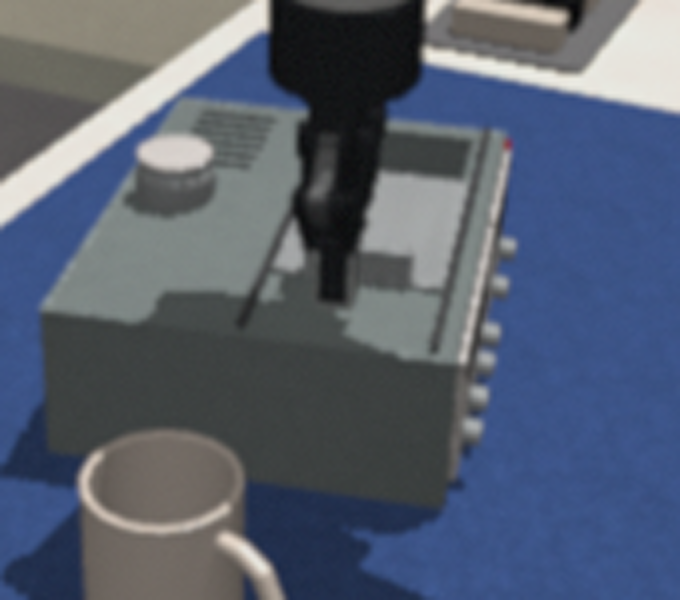

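The finger sits on the outer (+y) side of the lip, just above the case top at (335,300), with the lip behind and to its right (385,270). I lower slightly and push along −y.

Request:
apply_moves --travel '[[0, 0.01, 0.02], [0.04, 0.01, 0.02], [0.08, 0.01, 0.02], [0.11, 0.01, 0.02], [0.14, 0.01, 0.02], [0.165, 0.01, 0.02], [0.19, 0.01, 0.02], [0.215, 0.01, 0.02], [0.24, 0.01, 0.02], [0.265, 0.01, 0.02]]' --delta_rot '[[0, 0, 0], [0, 0, 0], [0, 0, 0], [0, 0, 0], [0, 0, 0], [0, 0, 0], [0, 0, 0], [0, 0, 0], [0, 0, 0], [0, 0, 0]]' --hand '[0, 0, 0, 0, 0, 0, 0, 0, 0, 0]'

```text
time_s: 12.85
tcp_pos: [598.1, 45.6, 115.0]
tcp_rot: [0.781, -0.624, 0.0, -0.0]
ft_force: [1.0, 3.0, 1.7]
width: -0.0
```

Run:
```python
from h import *
plan(-47.5,12.5,117)
```

```text
t 12.85 case [-48.6  65.5] z 115.0 F [1.  3.  1.7] w -0.0 q [-0.11  0.27  1.77  0.    1.1   1.24]
target w [611.  -6. 117.] travel [ 0.2651 -0.0054 -0.0101] rot [-0.0001  0.      0.    ]
```

Request:
apply_moves --travel '[[0.02, 0, -0.005], [0.045, 0, -0.005], [0.07, 0, -0.005], [0.095, 0, -0.005], [0.12, 0, -0.005], [0.145, 0, -0.005], [0.17, 0, -0.005], [0.19, 0, -0.005], [0.21, 0, -0.005], [0.225, 0, -0.005], [0.235, 0, -0.005], [0.245, 0, -0.005], [0.252, 0, -0.005], [0.259, 0, -0.005], [0.265, 0, -0.005]]' --delta_rot '[[0, 0, 0], [0, 0, 0], [0, 0, 0], [0, 0, 0], [0, 0, 0], [0, 0, 0], [0, 0, 0], [0, 0, 0], [0, 0, 0], [0, 0, 0], [0, 0, 0], [0, 0, 0], [0, 0, 0], [0, 0, 0], [0, 0, 0]]' --hand '[0, 0, 0, 0, 0, 0, 0, 0, 0, 0, 0, 0, 0, 0, 0]'

```text
time_s: 14.35
tcp_pos: [609.5, -5.6, 115.8]
tcp_rot: [0.781, -0.624, -0.0, -0.0]
ft_force: [-1.1, 6.4, 0.3]
width: -0.2
```

Request:
apply_moves --travel '[[0.006, 0, 0], [0.012, 0, 0], [0.012, 0, 0]]' --delta_rot '[[0, 0, 0], [0, 0, 0], [0, 0, 0]]' --hand '[0, 0, 0]'

```text
time_s: 14.65
tcp_pos: [609.5, -5.8, 115.9]
tcp_rot: [0.781, -0.624, -0.002, -0.001]
ft_force: [-2.4, 10.8, 2.1]
width: 0.1
```

Run:
```python
from h import *
plan(-47.5,12.5,117)
```

```text
t 14.65 case [-48.8  12.9] z 115.9 F [-2.4 10.8  2.1] w 0.1 q [-0.2   0.29  1.74  0.    1.11  1.15]
target w [611.  -6. 117.] travel [ 0.002  -0.0064 -0.0057] rot [ 0.0002  0.0016 -0.    ]
```

At the stop, where expected (12.9 against 12.5 mm). One more nudge, then retreat.

Request:
apply_moves --travel '[[0.008, 0, 0], [0.014, 0, 0], [0.014, 0, 0]]' --delta_rot '[[0, 0, 0], [0, 0, 0], [0, 0, 0]]' --hand '[0, 0, 0]'

```text
time_s: 14.95
tcp_pos: [609.5, -6.1, 115.9]
tcp_rot: [0.781, -0.624, -0.004, -0.003]
ft_force: [-4.4, 19.9, 4.3]
width: -0.1
```

Request:
apply_moves --travel '[[-0.05, 0, 0], [-0.15, 0, 0], [-0.2, 0, -0.1], [-0.2, 0, -0.35], [-0.2, 0.2, -0.5], [-0.2, 0.45, -0.5], [-0.2, 0.7, -0.5], [-0.2, 0.95, -0.5], [-0.2, 1, -0.5], [-0.2, 1, -0.5], [-0.2, 1, -0.5]]' --delta_rot '[[0, 0, 0], [0, 0, 0], [0, 0, 0], [0, 0, 0], [0, 0, 0], [0, 0, 0], [0, 0, 0], [0, 0, 0], [0, 0, 0], [0, 0, 0], [0, 0, 0]]' --hand '[0, 0, 0, 0, 0, 0, 0, 0, 0, 0, 0]'

```text
time_s: 16.05
tcp_pos: [408.2, -16.6, 217.0]
tcp_rot: [0.781, -0.624, 0.001, -0.0]
ft_force: [-0.3, -0.3, 0.3]
width: -0.1
```

Run:
```python
from h import *
plan(-47.5,12.5,117)
im=r.read_camera("top");side=r.read_camera("side")
b=cv2.resize(im[120:260,180:420],None,fx=3.2,fy=3.2,interpolation=cv2.INTER_CUBIC)
s=cv2.resize(side[160:300,230:470],None,fx=3.2,fy=3.2,interpolation=cv2.INTER_CUBIC)
cv2.imwrite("pics/c5.png",cv2.resize(np.vstack([b,s]),(514,600)))
```

```text
t 16.05 case [-247.6   46.8] z 217.0 F [-0.3 -0.3  0.3] w -0.1 q [-0.32 -0.35  2.17 -0.    1.32  1.03]
target w [611.  -6. 117.] travel [ 0.1703 -0.9993  0.5025] rot [-0.0007 -0.0005 -0.0001]
```

View pics/c5.png

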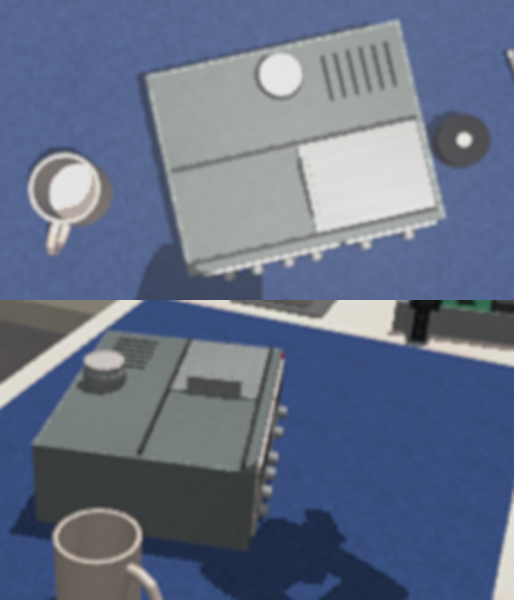

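The cover hides the opening (white plate at (370,175)), both front plates are flush, and the mug, tin and spool are where they were. The arm is clear, so I hand in.

```bash
python3 -c "
from h import *
print(r.finish_job())"
```

```text
the job is handed in; nothing more can be done
None
```

I pushed the wide module home, then the narrow one, then slid the cover shut by its lip, all with closed fingertips, and handed the job in at about 16 s on the robot's clock.

- **Stops reached:** Each part was pushed to its hard stop. On the last nudge the force rose to about 20–30 N and the part did not move further (0.3 mm at most). The cover stopped within half a millimetre of where it should.
- **Last pictures:** Both front plates are flush and the opening is covered. The mug, spool and tin are where they started, and the arm is clear with no contact force. The screwdriver was mostly outside that last crop. The arm never went near it after its first pass high overhead.
- **Disagreement:** The case pose I fitted was off by up to about 5 mm per corner. The module stops came 1–2 mm from where that fit put them, which did not affect the pushing.

No check failed.

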